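Set out the finishing row on the station board

TASK

On the plywood board a steel cup holder and a hinged tin stand at opposite ends; leave them there. Lay the sanding block flat half-way between them, its length square to the line that joins them, and the eraser flat and centred on top of the block, lengthwise along it. Stand the dropper bottle upright on that line half-way between block and cup holder, and nest the tall tapered liner cup, mouth up, all the way into the cup holder with no more than a light push.

Things in the scene. Friction and masses are not known exactly. Their poses are not given: they have to be found in the camera images.
- station_board: Fixed plywood board, 380 mm long (its y), 140 mm deep (its x), top surface flat at 8 mm above the table, with a low darker strip (10 mm wide, 14 mm high from the table) along its far long edge. Origin: centre of its underside, at table height; its y axis runs along the row towards the left end, its x axis away from the robot. The cup holder stands on its centre line 150 mm from the middle at one end and the tin 150 mm from the middle at the other.
- holder_center (a point): Weighted steel cup holder, an open tapered cup standing on the board, loose, 0.5 kg: 50 mm high, outside diameter 50 mm at the foot and 60 mm at the rim, wall 3 mm, inside floor 6 mm above its underside; inside diameter about 45 mm at the floor and 54 mm at the mouth. Point: on its axis, 25 mm above its underside; z up.
- tin_center (a point): Small closed hinged tin with a red lid, 70 x 100 x 23 mm, fixed on the board, its 100 mm length across the row. Point: its centre, half-way up; z up.
- block_center (a point): Cork sanding block wrapped in grey paper, 49 mm wide (x), 92 mm long (y), 30 mm high (z); loose, starts on the table, about 0.06 kg. Point: its centre, about 15 mm above its underside; grasp across the 49 mm width.
- eraser_center (a point): White eraser in a paper sleeve, 22 mm wide (x), 52 mm long (y), 12 mm high (z); loose, starts on the table. Point: its centre, 6 mm above its underside; grasp across the 22 mm width.
- bottle_center (a point): Brown dropper bottle with black dropper top, 102 mm high, round body 33 mm in diameter up to about 60 mm, shoulder above, dropper 13 mm thick at the top; stands upright and loose on the table. Point: on its axis, 51 mm above its underside; z along the axis, up. Grasp the body.
- liner_center (a point): White tapered liner cup, open at the top, standing mouth up and loose on the table: 90 mm high, outside diameter 40 mm at the foot and 54 mm at the rim, wall 2 mm. Point: on its axis, 45 mm above its underside; z up. Nested fully in the holder its foot rests on the holder's inside floor (2 to 3 mm of play all round) and it stands 46 mm out of the rim; grasp it round the outside near its rim so that the fingertips stay above the holder.
Mind the look-alikes: they are no part of the job. What is shaped like the part that bears eraser_center but purple is not meant.

How it is judged:
By the outcome, as a careful person would: the job done as asked, in the order asked, and still so for the second after the job is handed in, with the robot touching nothing.
It also fails if it takes over 120 s, if anything falls off the work surface, if the arm or the gripper's body presses on something with over 40 N, if the wrist force passes 120 N, or if a joint passes its speed limit or range.

ROBOT

A 6-joint arm with a two-finger parallel gripper is mounted at the origin on a cart in front of the work surface, level with it; the furniture and walls round the work are solid. World frame = base frame: x ahead of the robot, y to its left, z up, the work surface at z = 0. Lengths are in m, angles in rad, forces in N, time in s.
With the tool pointing down it reaches from about 0.35 to 0.975 m from the base axis. Payload 4.9 kg.
Tool frame: the origin (TCP) lies midway between the tips of the shut fingers; the grasp point (between the pads) lies 19 mm behind it; z points along the fingers, y is the line along which they close (so a half turn about z gives the same grasp; the last joint's range is limited). The gripper opens to 85 mm and grips with 20 to 120 N. Pads are 22 mm wide; open, the fingers measure 114 mm over their backs; the gripper's body (76 mm by 85 mm) begins 54 mm behind the grasp point. The pads swing forward as they close: fully open they stand 13 mm farther back than shut.
Start: joints at [1.227, 0.053, 1.613, -0, 1.476, -0.119], TCP at [0.139, 0.609, 0.231] pointing down, gripper open.
Joint ranges: [-3.01, 3.01], [-1.01, 2.22], [0.06, 2.58], [-1.02, 4.17], [0.09, 2.62], [-3.14, 3.14]. Speed limits (rad/s): [2.57, 2.57, 3.14, 3.14, 3.14, 3.14].

INTERFACE

Orientations are given as a unit quaternion [w, x, y, z].
In Python, from plant import * gives the robot as it stands.
- The arm moves only by the tool jog_arm, never from a script. Its argument "targets" is a list of rows, each a list of 3 entries, a list of its own where there are three numbers: the shift along the tool's x, y, z in units of 25 mm (1.0 is 25 mm), then the turn, a rotation vector about the tool's x, y, z in units of 8 degrees (1.0 is 8 degrees), then the opening in per cent of the stroke, from 0 (shut) to 100 (fully open). A call has 1 to 8 rows; each row is the pose to reach, as a shift and turn from the pose commanded when the call began, along the tool's axes at that moment; what a row does not reach only later rows make up. A row lasts 1/8 s, in which the tool goes at most 62.5 mm and 10.7 degrees, less where a joint would pass 70% of its speed; a pose out of reach is approached as far as the arm can. A call with a gripper value outside its range is refused whole. The fingers move at their own pace and stop on an object; the grip force is fixed at half the most. Time passes only in rows, so rows that repeat a pose let the fingers close. It gives the time, the measured TCP pose, the force, the opening and the grip force at its end, in the units of the state.
- state(): the state, without advancing time (a new reading comes with each control period).
- grab_frame(name): name is "scene" or "side" or "wrist"; returns (picture, depth): 480x640x3 uint8, red, green, blue; 480x640 float32, m along the optical axis (not along the pixel's ray), 0 where there is no reading.
- camera_params(name): a dict with "fovy" (degrees; the focal length in pixels is half the picture's height over the tangent of half this angle, whatever the lens; pixels are square), "cx", "cy" (the principal point, pixels), "rvec" (rotation vector, rad) and "tvec" (3), from world to camera coordinates, as OpenCV has them; the wrist camera has in their place "hand_eye" (4x4, takes a point from camera to tool coordinates, whose origin is the TCP and whose axes are the flange's). Camera axes: x right, y down, z forward; pixel columns grow to the right and rows downward; lengths in m; the calibration is good to about 2 mm. A picture is of the moment at which its call begins: read the wrist's pose just before it. camera_params takes no time and is no camera call.
- job_done(): hands the job in; it is judged then, once.
The state is a dict: "time": time; "joint_pos": joint angles; "joint_vel": joint speeds; "joint_efforts": joint torques, N m; "tool_pos": TCP position; "tool_rot": TCP orientation; "contact_force": force on the tool from outside, world axes, zero at the start; "ft_torque": the same for the moment, N m; "gripper_width": opening from 0.0 (shut) to 1.0 (fully open); "grasp_force": force on a finger pad.
Only numpy, scipy, OpenCV 4.12 (cv2) and the standard library are available. Lean on these libraries where they do the work, as an engineer would, in place of code of your own. Each camera call takes 0.05 s, during which the arm holds its last target. There are 200 camera calls.

## Working session

There is one attempt and no reset: what is moved stays moved. The work goes in short steps, Python scripts to look and compute and a tool call to move; the robot and the scene stay as the last step left them, time stands still between calls to the robot, and variables do not carry over. Pictures are saved under pics/ and viewed, at most 14 in all, crops included, and the job is handed in when it is done.

Besides the shell and the picture viewer there is one more tool, called after "Call:" in YAML: its name, and indented under it one key for each argument. jog_arm: Moves the arm, as the interface text tells. Its arguments: {"type":"object","properties":{"targets":{"type":"array"}},"required":["targets"]}

```bash
ls; mkdir -p pics; python3 - <<'E'
from plant import *
import cv2,numpy as np
s=state();print({k:np.round(v,3).tolist() for k,v in s.items()})
for n in("scene","side"):
    p,d=grab_frame(n);cv2.imwrite(f"pics/{n}0.png",p[...,::-1]);np.savez(f"{n}0.npz",p=p,d=d);print(n,camera_params(n))
print(camera_params("wrist"))
E
```

```text
pics
{'time': 0.0, 'joint_pos': [1.227, 0.053, 1.614, -0.0, 1.476, -0.119], 'joint_vel': [-0.0, -0.001, 0.001, -0.001, -0.0, -0.002], 'joint_efforts': [-0.002, -39.369, -37.017, -0.0, 0.007, -0.0], 'tool_pos': [0.139, 0.609, 0.23], 'tool_rot': [-0.0, 0.112, 0.994, -0.001], 'contact_force': [-0.345, -0.491, -0.239], 'ft_torque': [-0.036, -0.017, -0.05], 'grasp_force': 0.0, 'gripper_width': 1.001}
scene {'fovy': 45.407085000364056, 'cx': 335.14765927513986, 'cy': 240.83979864318144, 'rvec': array([ 2.31728981, -0.91274609,  0.29831568]), 'tvec': array([-0.35762429,  0.33505716,  0.9748233 ])}
side {'fovy': 47.43815663090152, 'cx': 318.3338859360151, 'cy': 238.49308107879907, 'rvec': array([ 0.96658658,  2.75309708, -0.66588616]), 'tvec': array([ 0.37554478, -0.27106851,  1.13589964])}
{'fovy': 62.577166134516794, 'cx': 316.6750870047005, 'cy': 239.11319306805376, 'hand_eye': array([[ 1.11584910e-03, -9.47580411e-01, -3.19515446e-01,
         8.21415578e-02],
       [ 9.99999114e-01,  8.25271151e-04,  1.04482377e-03,
        -8.95065718e-04],
       [-7.26367658e-04, -3.19516329e-01,  9.47580492e-01,
        -1.41598537e-01],
       [ 0.00000000e+00,  0.00000000e+00,  0.00000000e+00,
         1.00000000e+00]])}
```

View pics/scene0.png

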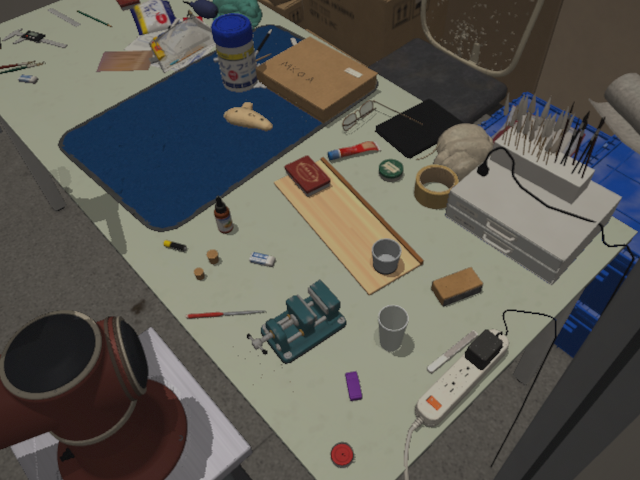

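View pics/side0.png

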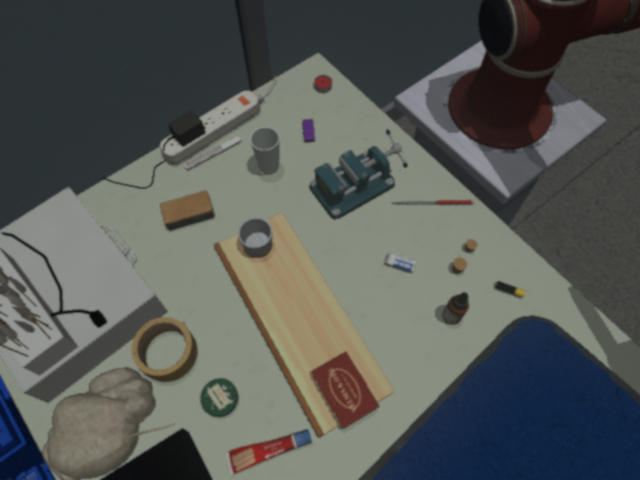

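The scene view shows the tin at (307,175), holder (386,257), block (457,286), eraser (262,259), bottle (224,215), liner (392,328), and the purple look-alike at (353,386). The side view shows the same layout. I'll make a fused top-down map from both depth images.

```bash
cat > h.py <<'E'
from plant import *
import cv2,numpy as np
from scipy.spatial.transform import Rotation as R
def rot(s): q=s["tool_rot"]; return R.from_quat([q[1],q[2],q[3],q[0]])
def cloud(p,d,c,s=None):
    f=240/np.tan(np.radians(c["fovy"])/2); v,u=np.nonzero(d>0); z=d[v,u]
    P=np.c_[(u-c["cx"])/f*z,(v-c["cy"])/f*z,z]
    if s is None: P=(P-c["tvec"])@cv2.Rodrigues(c["rvec"])[0]
    else:
        H=c["hand_eye"]; P=rot(s).apply(P@H[:3,:3].T+H[:3,3])+s["tool_pos"]
    return P,p[v,u]
def shot(n):
    s=state(); p,d=grab_frame(n)
    return cloud(p,d,camera_params(n),s if n=="wrist" else None)
def ortho(P,C,x0,x1,y0,y1,r=.001):
    # rows: x decreasing downward, cols: y decreasing to right
    m=(P[:,0]>x0)&(P[:,0]<x1)&(P[:,1]>y0)&(P[:,1]<y1)&(P[:,2]<.3);P=P[m];C=C[m];o=np.argsort(P[:,2]);P=P[o];C=C[o]
    im=np.zeros((int(round((x1-x0)/r)),int(round((y1-y0)/r)),3),np.uint8)
    i=np.minimum(((x1-P[:,0])/r).astype(int),im.shape[0]-1);j=np.minimum(((y1-P[:,1])/r).astype(int),im.shape[1]-1)
    im[i,j]=C[:,::-1]; return im
E
python3 - <<'E'
from h import *
A=[]
for n in("scene","side"):
    z=np.load(n+"0.npz"); P,C=cloud(z["p"],z["d"],camera_params(n)); A.append((P,C))
    m=(P[:,0]>.3)&(P[:,0]<.9)&(abs(P[:,1])<.5)&(abs(P[:,2])<.004);print(n,m.sum(),np.median(P[m,2]),
      np.linalg.lstsq(np.c_[P[m,:2],np.ones(m.sum())],P[m,2],rcond=None)[0])
P=np.vstack([a[0] for a in A]);C=np.vstack([a[1] for a in A])
im=ortho(P,C,.2,1.0,-.5,.5,.002)
im=cv2.resize(cv2.dilate(im,np.ones((2,2))),None,fx=1.5,fy=1.5)
for k in range(0,11):
    x=int(k*.1/.002*1.5);cv2.putText(im,f"{.5-k*.1:.1f}",(x,10),0,.35,(255,255,255));cv2.line(im,(x,0),(x,600),(90,90,90),1)
for k in range(0,9):
    y=int(k*75);cv2.putText(im,f"{1-k*.1:.1f}",(0,y),0,.35,(255,255,255));cv2.line(im,(0,y),(750,y),(90,90,90),1)
cv2.imwrite("pics/ortho.png",im)
E
```

```text
scene 48322 0.0007636588736097697 [-0.00061817  0.00105674  0.00107671]
side 77861 0.00033604949847300294 [-0.00101043  0.00076177  0.00089758]
```

View pics/ortho.png

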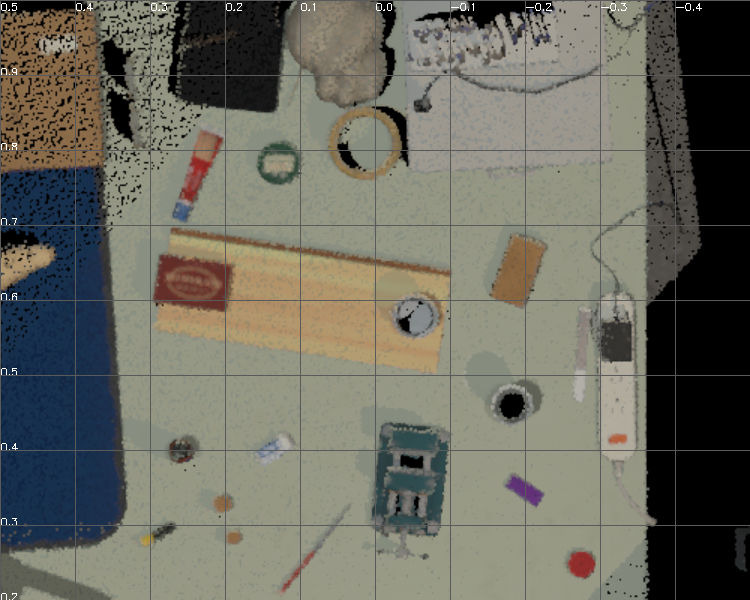

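The map shows the board centred near (0.60, 0.10), with the tin at (0.62, 0.245), holder (0.58, -0.055), block (0.64, -0.19), eraser (0.40, 0.135), bottle (0.40, 0.26) and liner (0.46, -0.18). The vise is near (0.36, -0.05). Next I'll fit each object.

```bash
cat > meas.py <<'E'
from h import *
def box(P,x,y,r,z0,z1):
    return P[(np.hypot(P[:,0]-x,P[:,1]-y)<r)&(P[:,2]>z0)&(P[:,2]<z1)]
def rect(Q):
    # drop sparse points
    from scipy.spatial import cKDTree
    xy=Q[:,:2]; k=np.array([len(a) for a in cKDTree(xy).query_ball_point(xy,.004)]); xy=xy[k>.4*np.median(k)]
    c,s,a=cv2.minAreaRect((xy*1000).astype(np.float32)); 
    return np.round(c,1),np.round(s,1),round(a,1),len(xy),round(np.median(Q[:,2])*1000,1)
def circ(Q,r=None):
    from scipy.optimize import least_squares
    f=lambda p:np.hypot(Q[:,0]-p[0],Q[:,1]-p[1])-(p[2] if r is None else r)
    p=least_squares(f,[*Q[:,:2].mean(0),.02],loss="soft_l1",f_scale=.001).x
    return np.round(p*1000,1),len(Q)
E
python3 - <<'E'
from meas import *
for n in("scene","side"):
    z=np.load(n+"0.npz"); P,C=cloud(z["p"],z["d"],camera_params(n)); P[:,2]-=.0005
    print(n)
    m=(C[:,0].astype(int)-C[:,2]>35)
    print(" board",rect(box(P[m],.6,.1,.25,.005,.011)))
    print(" tin",rect(box(P,.625,.245,.08,.026,.036)))
    print(" block",rect(box(P,.64,-.19,.08,.025,.036)))
    print(" eraser",rect(box(P,.4,.135,.05,.008,.018)))
    print(" bottle body",circ(box(P,.4,.26,.04,.015,.055)),circ(box(P,.4,.26,.04,.085,.097)), box(P,.4,.26,.04,0,.2)[:,2].max())
    print(" holder rim",circ(box(P,.58,-.055,.06,.054,.062)), box(P,.58,-.055,.05,0,.2)[:,2].max())
    print(" liner rim",circ(box(P,.46,-.18,.06,.086,.096)),box(P,.46,-.18,.05,0,.2)[:,2].max())
    print(" purple",rect(box(P,.345,-.2,.05,.005,.018)))
    print(" vise",rect(box(P,.36,-.05,.12,.01,.2)),box(P,.36,-.05,.12,0,.2)[:,2].max())
E
```

```text
scene
 board (array([663.6,  84.1]), array([380.8, 270.8]), 80.6, 5535, np.float64(8.2))
 tin (array([623.9, 243.3]), array([103.1,  68.5]), 81.4, 909, np.float64(31.6))
 block (array([ 639.1, -190. ]), array([49.2, 90.5]), 69.9, 881, np.float64(28.5))
 eraser (array([402.1, 132.8]), array([24.6, 52.6]), 28.6, 221, np.float64(12.1))
 bottle body (array([400.3, 261.3,  16.4]), 200) (array([400.1, 262.3,   6.1]), 28) 0.10323539948767518
 holder rim (array([579. , -52. ,  28.1]), 161) 0.06370429944009247
 liner rim (array([ 459.8, -181.7,   25.4]), 154) 0.09360300619978182
 purple (array([ 346.9, -199.5]), array([51.4, 22.2]), 56.7, 338, np.float64(12.0))
 vise (array([344.2, -44.9]), array([ 91.7, 176.5]), 84.2, 3674, np.float64(42.4)) 0.07568735277047652
side
 board (array([665.4,  86.3]), array([377.4, 268.4]), 81.3, 11799, np.float64(7.7))
 tin (array([623.1, 243.7]), array([99.9, 65.8]), 81.5, 2752, np.float64(30.6))
 block (array([ 639.5, -189.1]), array([49.3, 90.5]), 70.6, 1067, np.float64(28.3))
 eraser (array([401.8, 133.5]), array([23.8, 51.3]), 31.7, 338, np.float64(11.3))
 bottle body (array([398.9, 260. ,  16.4]), 204) (array([398.7, 260.1,   6.1]), 44) 0.10247957045019897
 holder rim (array([578.4, -51.9,  28.1]), 216) 0.06171492223819106
 liner rim (array([ 459.7, -181.6,   25.5]), 138) 0.0927751661576038
 purple (array([ 348. , -197.8]), array([53.7, 22.2]), 52.3, 235, np.float64(11.8))
 vise (array([344.9, -43.2]), array([ 90.9, 178.4]), 84.1, 3555, np.float64(44.7)) 0.07526586446101054
```

```bash
cat > go.py <<'E'
from h import *
import sys
# usage: go.py x y z(mm) psi(deg of tool y): prints jog numbers from the measured pose
def go(x,y,z,psi):
    s=state(); c,q=np.cos(np.radians(psi)),np.sin(np.radians(psi))
    T=R.from_matrix(np.array([[-q,c,0],[c,q,0],[0,0,-1]])); r=rot(s)
    d=np.array([x,y,z])/1000-s["tool_pos"]
    print("shift",np.round(r.inv().apply(d)/.025,2).tolist(),"turn",np.round(np.degrees((r.inv()*T).as_rotvec())/8,2).tolist(),
     "pos",np.round(s["tool_pos"]*1000,1),"w",round(float(s["gripper_width"]),3),"F",round(float(s["grasp_force"]),1),np.round(s["contact_force"],1),"t",round(float(s["time"]),1),"j",np.round(s["joint_pos"],2))
if __name__=="__main__": go(*map(float,sys.argv[1:5]))
E
python3 go.py 639 -189.5 200 70.2
```

```text
shift [-26.61, -26.67, 1.25] turn [-0.01, -0.0, 0.86] pos [139.1 608.7 230.2] w 1.0 F 0.0 [ 1.5 -0.4 -0.1] t 0.1 j [ 1.23  0.05  1.61  0.    1.48 -0.12]
```

Call:
jog_arm:
  targets:
    - [[-26.6,-26.7,1.2],[0,0,0.86],100]
    - [[-26.6,-26.7,1.2],[0,0,0.86],100]
    - [[-26.6,-26.7,1.2],[0,0,0.86],100]
    - [[-26.6,-26.7,1.2],[0,0,0.86],100]
    - [[-26.6,-26.7,1.2],[0,0,0.86],100]
    - [[-26.6,-26.7,1.2],[0,0,0.86],100]
    - [[-26.6,-26.7,1.2],[0,0,0.86],100]
    - [[-26.6,-26.7,1.2],[0,0,0.86],100]

```text
time: 1.1
tool_pos: [0.4047, 0.1836, 0.2151]
tool_rot: [0.0, 0.172, 0.985, 0.0]
contact_force: [0.5, -0.6, 0.1]
gripper_width: 1.004
grasp_force: 0.0
```

```bash
python3 go.py 639 -189.5 200 70.2
```

```text
shift [-13.87, -10.88, 0.6] turn [0.0, 0.0, 0.01] pos [404.7 183.6 215.1] w 1.004 F 0.0 [ 0.5 -0.6  0.1] t 1.1 j [ 0.26 -0.39  2.03  0.    1.5  -0.97]
```

Call:
jog_arm:
  targets:
    - [[-13.8,-10.9,0.6],[0,0,0],100]
    - [[-13.8,-10.9,0.6],[0,0,0],100]
    - [[-13.8,-10.9,0.6],[0,0,0],100]
    - [[-13.8,-10.9,0.6],[0,0,0],100]
    - [[-13.8,-10.9,0.6],[0,0,0],100]
    - [[-13.8,-10.9,0.6],[0,0,0],100]
    - [[-13.8,-10.9,0.6],[0,0,0],100]
    - [[-13.8,-10.9,0.6],[0,0,0],100]

```text
time: 2.1
tool_pos: [0.6372, -0.191, 0.1981]
tool_rot: [-0.001, 0.174, 0.985, 0.0]
contact_force: [0.2, 0.8, 0.2]
gripper_width: 1.0
grasp_force: 0.0
```

```bash
python3 go.py 639 -189.5 6 70.2; python3 - <<'E'
from meas import *
for i in range(1):
    P,C=shot("wrist"); m=(abs(P[:,2])<.006)&(np.hypot(P[:,0]-.64,P[:,1]+.19)<.2); print("table",np.median(P[m,2]),m.sum())
    print(rect(box(P,.64,-.19,.08,.025,.036)))
E
```

```text
shift [-0.07, 0.08, 7.68] turn [-0.0, -0.02, -0.02] pos [ 637.2 -191.   198.1] w 1.0 F 0.0 [0.2 0.8 0.2] t 2.1 j [-0.4   0.17  1.54 -0.    1.43 -1.62]
table -0.000809764921955225 98231
(array([ 640.9, -190.5]), array([46.9, 90.5]), 71.5, 5894, np.float64(27.7))
```

Call:
jog_arm:
  targets:
    - [[-0.1,0.05,6],[0,0,-0.1],100]
    - [[-0.1,0.05,6],[0,0,-0.1],100]
    - [[-0.1,0.05,6],[0,0,-0.1],100]
    - [[-0.1,0.05,7.6],[0,0,-0.1],100]
    - [[-0.1,0.05,7.6],[0,0,-0.1],100]
    - [[-0.1,0.05,7.6],[0,0,-0.1],40]
    - [[-0.1,0.05,7.6],[0,0,-0.1],40]
    - [[-0.1,0.05,7.6],[0,0,-0.1],40]

```text
time: 3.15
tool_pos: [0.6416, -0.1879, 0.0136]
tool_rot: [0.002, 0.165, 0.986, -0.001]
contact_force: [-0.2, 1.2, 5.0]
gripper_width: 0.547
grasp_force: 64.5
```

Call:
jog_arm:
  targets:
    - [[0,0,0],[0,0,0],40]
    - [[0,0,0],[0,0,0],40]
    - [[0,0,0],[0,0,0],40]
    - [[0,0,0],[0,0,0],40]

```text
time: 3.65
tool_pos: [0.6416, -0.1879, 0.0136]
tool_rot: [0.002, 0.165, 0.986, -0.0]
contact_force: [0.6, 0.9, 7.1]
gripper_width: 0.542
grasp_force: 64.9
```

```bash
python3 go.py 601 95.8 100 81.4
```

```text
shift [5.21, 10.21, -3.48] turn [-0.0, 0.03, -1.29] pos [ 641.6 -187.9   13.6] w 0.542 F 64.9 [0.6 0.9 7.1] t 3.6 j [-0.4   0.36  1.65  0.    1.13 -1.64]
```

Call:
jog_arm:
  targets:
    - [[0,0,-4],[0,0,0],40]
    - [[0,0,-4],[0,0,0],40]
    - [[5.2,10.2,-4],[0,0,-1.29],40]
    - [[5.2,10.2,-4],[0,0,-1.29],40]
    - [[5.2,10.2,-4],[0,0,-1.29],40]
    - [[5.2,10.2,-4],[0,0,-1.29],40]
    - [[5.2,10.2,-4],[0,0,-1.29],40]
    - [[5.2,10.2,-4],[0,0,-1.29],40]

```text
time: 4.65
tool_pos: [0.5989, 0.0986, 0.1108]
tool_rot: [0.0, 0.073, 0.997, 0.0]
contact_force: [0.3, -0.1, -0.1]
gripper_width: 0.545
grasp_force: 64.0
```

Call:
jog_arm:
  targets:
    - [[0,0,0],[0,0,0],40]
    - [[0,0,0],[0,0,0],40]

```text
time: 4.9
tool_pos: [0.5997, 0.0949, 0.1105]
tool_rot: [0.0, 0.076, 0.997, -0.0]
contact_force: [-0.2, -0.7, 0.2]
gripper_width: 0.545
grasp_force: 64.0
```

```bash
python3 go.py 601 95.8 40 81.4;  python3 - <<'E'
from meas import *
for n in("scene","side"):
    P,C=shot(n); m=abs(P[:,1]-.1)<.3
    Q=box(P,.6,.096,.1,.06,.135); z=Q[:,2]; print(n,np.percentile(z,[1,50,99]))
    T=box(P,.625,.245,.08,.026,.036); print("tin",rect(T)); print("holder",circ(box(P,.58,-.052,.06,.054,.062)))
E
```

```text
shift [-0.04, 0.04, 2.82] turn [-0.0, 0.0, -0.02] pos [599.7  94.9 110.5] w 0.545 F 64.0 [-0.2 -0.7  0.2] t 4.9 j [ 0.03  0.11  1.76 -0.    1.27 -1.38]
scene [0.09877782 0.12459056 0.1338087 ]
tin (array([624.3, 244. ]), array([104.6,  68.4]), 81.3, 883, np.float64(32.0))
holder (array([578.6, -52.3,  28.1]), 180)
side [0.09957159 0.12483727 0.12883288]
tin (array([623.1, 243.9]), array([100.,  66.]), 81.5, 2746, np.float64(31.1))
holder (array([578.2, -51.8,  28.1]), 121)
```

Call:
jog_arm:
  targets:
    - [[-0.08,0.05,2.8],[0,0,-0.02],40]
    - [[-0.08,0.05,2.8],[0,0,-0.02],40]
    - [[-0.08,0.05,3.3],[0,0,-0.02],40]
    - [[-0.08,0.05,3.5],[0,0,-0.02],40]
    - [[-0.08,0.05,3.5],[0,0,-0.02],40]
    - [[-0.08,0.05,3.5],[0,0,-0.02],40]

```text
time: 5.75
tool_pos: [0.6026, 0.0972, 0.0242]
tool_rot: [0.001, 0.074, 0.997, 0.0]
contact_force: [0.0, -1.3, -0.1]
gripper_width: 0.541
grasp_force: 64.0
```

```bash
python3 go.py 601.8 95.8 21.6 81.4
```

```text
shift [0.02, -0.06, 0.1] turn [0.0, 0.02, 0.02] pos [602.6  97.2  24.2] w 0.541 F 64.0 [ 0.  -1.3 -0.1] t 5.8 j [ 0.04  0.23  1.79  0.    1.12 -1.38]
```

Call:
jog_arm:
  targets:
    - [[0.02,-0.06,0.05],[0,0,0],40]
    - [[0.02,-0.06,0.12],[0,0,0],40]
    - [[0.02,-0.06,0.12],[0,0,0],40]

```text
time: 6.12
tool_pos: [0.6014, 0.0956, 0.0216]
tool_rot: [0.0, 0.074, 0.997, -0.0]
contact_force: [-4.4, -1.5, 7.0]
gripper_width: 0.541
grasp_force: 64.9
```

```bash
python3 go.py 601.8 95.8 21.6 81.4;python3 go.py 601.8 95.8 21.6 81.4
```

```text
shift [-0.01, 0.01, -0.0] turn [-0.0, 0.0, 0.02] pos [601.4  95.6  21.6] w 0.541 F 64.9 [-4.4 -1.5  7. ] t 6.1 j [ 0.04  0.23  1.79 -0.    1.12 -1.39]
shift [-0.01, 0.01, -0.0] turn [-0.0, 0.0, 0.02] pos [601.4  95.6  21.6] w 0.541 F 64.9 [-4.4 -1.5  7. ] t 6.1 j [ 0.04  0.23  1.79 -0.    1.12 -1.39]
```

Call:
jog_arm:
  targets:
    - [[0,0,0],[0,0,0],75]
    - [[0,0,0],[0,0,0],75]
    - [[0,0,0],[0,0,0],75]
    - [[0,0,-2],[0,0,0],75]
    - [[0,0,-5],[0,0,0],100]
    - [[0,0,-7],[0,0,0],100]
    - [[0,0,-7],[0,0,0],100]
    - [[0,0,-7],[0,0,0],100]

```text
time: 7.12
tool_pos: [0.6007, 0.0957, 0.1945]
tool_rot: [-0.0, 0.074, 0.997, -0.0]
contact_force: [-0.8, 0.2, -0.9]
gripper_width: 0.996
grasp_force: 0.0
```

```bash
cat > chk.py <<'E'
from meas import *
for n in("scene","side","wrist"):
    P,C=shot(n); print(n)
    for k,a,f in (("block",(.601,.096,.07,.031,.043),rect),("tin",(.625,.245,.08,.026,.036),rect),("holder",(.58,-.052,.06,.054,.062),circ),("eraser",(.4,.135,.05,.008,.018),rect)):
        Q=box(P,*a)
        if len(Q)>30: print(" ",k,f(Q))
E
python3 chk.py;  python3 go.py 402 133 150 30.2
```

```text
scene
  block (array([600.4,  94.5]), array([49.5, 89.9]), 80.4, 726, np.float64(37.1))
  tin (array([623.8, 244. ]), array([104.4,  67.7]), 81.8, 924, np.float64(31.7))
  holder (array([578.7, -52.3,  28. ]), 182)
  eraser (array([401.9, 132.8]), array([23.2, 52.6]), 28.7, 222, np.float64(13.0))
side
  block (array([600.3,  95.4]), array([49.2, 90.6]), 81.1, 1339, np.float64(36.5))
  tin (array([622.7, 244. ]), array([99.5, 66.7]), 81.4, 2750, np.float64(31.1))
  holder (array([578.3, -52. ,  28.1]), 136)
  eraser (array([401.9, 133.4]), array([23.5, 51.2]), 32.8, 344, np.float64(11.7))
wrist
  block (array([601.9,  94.9]), array([48.8, 90.1]), 81.5, 6536, np.float64(35.6))
  tin (array([625.1, 243.7]), array([100.5,  65.9]), 81.5, 10026, np.float64(30.5))
  holder (array([580.1, -52. ,  28. ]), 1229)
shift [8.03, 0.32, 1.72] turn [-0.02, -0.03, 6.41] pos [599.5  95.6 192. ] w 0.994 F 0.0 [-0.8 -0.9 -0.5] t 7.3 j [ 0.04  0.04  1.69 -0.    1.41 -1.39]
```

Call:
jog_arm:
  targets:
    - [[8,0.3,1.7],[0,0,6.4],100]
    - [[8,0.3,1.7],[0,0,6.4],100]
    - [[8,0.3,1.7],[0,0,6.4],100]
    - [[8,0.3,1.7],[0,0,6.4],100]
    - [[8,0.3,1.7],[0,0,6.4],100]
    - [[8,0.3,1.7],[0,0,6.4],100]
    - [[8,0.3,1.7],[0,0,6.4],100]
    - [[8,0.3,1.7],[0,0,6.4],100]

```text
time: 8.28
tool_pos: [0.4043, 0.1325, 0.1521]
tool_rot: [-0.0, 0.497, 0.868, -0.0]
contact_force: [-0.5, -0.9, 0.4]
gripper_width: 0.997
grasp_force: 0.0
```

```bash
python3 chk.py | tail -2;  python3 go.py 402 133 60 30.2
```

```text
tin (array([620.4, 221.7]), array([54.4, 65.8]), 81.3, 3652, np.float64(30.4))
  eraser (array([403.1, 133.3]), array([22.1, 51.5]), 31.1, 1934, np.float64(11.0))
shift [0.06, -0.07, 3.69] turn [-0.0, -0.0, 0.02] pos [404.3 132.5 152.3] w 1.0 F 0.0 [ 0.1 -0.7  0. ] t 8.4 j [ 0.14 -0.4   2.14  0.    1.4  -0.39]
```

Call:
jog_arm:
  targets:
    - [[0.06,-0.05,3.7],[0,0,-0.1],60]
    - [[0.06,-0.05,3.7],[0,0,-0.1],60]
    - [[0.06,-0.05,4.8],[0,0,-0.1],60]
    - [[0.06,-0.05,5.5],[0,0,-0.1],60]
    - [[0.06,-0.05,5.7],[0,0,-0.1],60]
    - [[0.06,-0.05,5.7],[0,0,-0.1],60]
    - [[0.06,-0.05,5.7],[0,0,-0.1],60]

```text
time: 9.3
tool_pos: [0.4033, 0.1334, 0.011]
tool_rot: [0.001, 0.491, 0.871, 0.001]
contact_force: [0.5, 0.1, 0.3]
gripper_width: 0.602
grasp_force: 0.0
```

```bash
python3 go.py 402.6 133.2 4 31
```

```text
shift [0.01, -0.03, 0.28] turn [0.01, 0.01, 0.02] pos [403.3 133.4  11. ] w 0.602 F 0.0 [0.5 0.1 0.3] t 9.3 j [ 0.14 -0.19  2.24  0.    1.09 -0.4 ]
```

Call:
jog_arm:
  targets:
    - [[0.01,-0.03,0.25],[0,0,0],60]
    - [[0.01,-0.03,0.25],[0,0,0],60]
    - [[0.01,-0.03,0.25],[0,0,0],10]
    - [[0.01,-0.03,0.25],[0,0,0],10]
    - [[0.01,-0.03,0.25],[0,0,0],10]
    - [[0.01,-0.03,0.25],[0,0,0],10]

```text
time: 10.05
tool_pos: [0.402, 0.1331, 0.004]
tool_rot: [0.0, 0.492, 0.871, 0.0]
contact_force: [-0.4, -1.0, 2.7]
gripper_width: 0.229
grasp_force: 59.7
```

```bash
python3 go.py 600.9 95.2 110 81.4
```

```text
shift [-5.41, 6.03, -4.23] turn [0.0, 0.0, -6.28] pos [402.  133.1   4. ] w 0.229 F 59.7 [-0.4 -1.   2.7] t 10.1 j [ 0.14 -0.17  2.24 -0.    1.07 -0.4 ]
```

Call:
jog_arm:
  targets:
    - [[0,0,-3.5],[0,0,0],10]
    - [[0,0,-4.2],[0,0,0],10]
    - [[-5.4,6,-4.2],[0,0,-6.3],10]
    - [[-5.4,6,-4.2],[0,0,-6.3],10]
    - [[-5.4,6,-4.2],[0,0,-6.3],10]
    - [[-5.4,6,-4.2],[0,0,-6.3],10]
    - [[-5.4,6,-4.2],[0,0,-6.3],10]
    - [[-5.4,6,-4.2],[0,0,-6.3],10]

```text
time: 11.05
tool_pos: [0.5995, 0.0949, 0.1078]
tool_rot: [-0.001, 0.075, 0.997, -0.0]
contact_force: [-0.2, 0.3, -0.4]
gripper_width: 0.23
grasp_force: 59.3
```

Call:
jog_arm:
  targets:
    - [[0,0,0],[0,0,0],10]
    - [[0,0,0],[0,0,0],10]
    - [[0,0,0],[0,0,0],10]

```text
time: 11.42
tool_pos: [0.5996, 0.0951, 0.1088]
tool_rot: [0.0, 0.074, 0.997, -0.0]
contact_force: [-0.2, 0.4, -0.1]
gripper_width: 0.229
grasp_force: 59.3
```

```bash
python3 go.py 600.9 95.2 60 81.4; python3 - <<'E'
from meas import *
for n in("scene","side"):
    P,C=shot(n); Q=box(P,.601,.096,.04,.06,.12); print(n,np.percentile(Q[:,2],[.5,2,50]))
    m=(C.min(1)>130); Q=box(P[m],.601,.096,.05,.085,.125); print(rect(Q) if len(Q)>30 else len(Q))
E
```

```text
shift [-0.05, 0.01, 1.95] turn [0.0, 0.0, 0.01] pos [599.6  95.1 108.8] w 0.229 F 59.3 [-0.2  0.4 -0.1] t 11.4 j [ 0.03  0.12  1.76 -0.    1.27 -1.39]
scene [0.10542938 0.10726352 0.1164685 ]
2
side [0.10749039 0.10801504 0.11521326]
0
```

Call:
jog_arm:
  targets:
    - [[-0.04,0.01,1.9],[0,0,0],10]
    - [[-0.04,0.01,2.4],[0,0,0],10]
    - [[-0.04,0.01,2.5],[0,0,0],10]
    - [[-0.04,0.01,2.5],[0,0,0],10]
    - [[-0.04,0.01,2.5],[0,0,0],10]

```text
time: 12.15
tool_pos: [0.602, 0.0952, 0.0479]
tool_rot: [0.001, 0.074, 0.997, 0.0]
contact_force: [-0.8, -0.4, 1.1]
gripper_width: 0.227
grasp_force: 59.3
```

```bash
python3 go.py 600.9 95.2 42 81.4
```

```text
shift [0.05, -0.01, 0.24] turn [0.0, 0.02, 0.01] pos [602.   95.2  47.9] w 0.227 F 59.3 [-0.8 -0.4  1.1] t 12.2 j [ 0.03  0.19  1.78 -0.    1.16 -1.39]
```

Call:
jog_arm:
  targets:
    - [[0.04,0,0.12],[0,0,0],10]
    - [[0.04,0,0.2],[0,0,0],10]
    - [[0.04,0,0.24],[0,0,0],10]
    - [[0.04,0,0.24],[0,0,0],10]

```text
time: 12.65
tool_pos: [0.6, 0.0953, 0.0412]
tool_rot: [-0.0, 0.074, 0.997, -0.0]
contact_force: [-3.3, 0.1, 5.8]
gripper_width: 0.231
grasp_force: 60.1
```

```bash
python3 go.py 600.9 95.2 42 81.4
```

```text
shift [-0.04, 0.0, -0.03] turn [-0.0, -0.0, 0.02] pos [600.   95.3  41.2] w 0.231 F 60.1 [-3.3  0.1  5.8] t 12.7 j [ 0.04  0.2   1.79 -0.    1.15 -1.39]
```

Call:
jog_arm:
  targets:
    - [[0,0,0],[0,0,0],50]
    - [[0,0,0],[0,0,0],50]
    - [[0,0,0],[0,0,0],50]
    - [[0,0,-1],[0,0,0],50]
    - [[0,0,-3],[0,0,0],50]
    - [[0,0,-6],[0,0,0],60]
    - [[0,0,-6],[0,0,0],60]
    - [[0,0,-6],[0,0,0],60]

```text
time: 13.65
tool_pos: [0.6004, 0.0953, 0.1912]
tool_rot: [0.001, 0.074, 0.997, 0.0]
contact_force: [-0.6, 0.3, 0.4]
gripper_width: 0.599
grasp_force: 0.0
```

```bash
sed -i 's/("eraser",(.4,.135,.05,.008,.018),rect)/("eraser",(.601,.096,.04,.045,.056),rect),("bottle",(.4,.26,.04,.015,.055),circ),("liner",(.46,-.18,.06,.086,.096),circ)/' chk.py; python3 chk.py; python3 go.py 399.5 260.7 190 -8.6
```

```text
scene
  block (array([600.1,  94.9]), array([48.6, 89.6]), 81.2, 488, np.float64(37.0))
  tin (array([623.8, 244. ]), array([104.3,  69. ]), 79.7, 911, np.float64(31.9))
  holder (array([578.8, -52.2,  28. ]), 178)
  eraser (array([599.4,  93.9]), array([22.9, 51.4]), 77.8, 198, np.float64(49.6))
  bottle (array([400.3, 261.6,  16.6]), 200)
  liner (array([ 459.9, -181.6,   25.6]), 154)
side
  block (array([600.2,  94.8]), array([50. , 90.5]), 81.5, 1051, np.float64(36.3))
  tin (array([622.8, 243.8]), array([100. ,  66.5]), 81.1, 2761, np.float64(31.1))
  holder (array([578.4, -51.9,  28. ]), 133)
  eraser (array([598.5,  94.6]), array([23.4, 51.6]), 81.0, 404, np.float64(49.0))
  bottle (array([398.7, 260. ,  16.5]), 197)
wrist
  block (array([601.9,  94.8]), array([49. , 90.2]), 81.4, 4792, np.float64(35.6))
  tin (array([625.2, 243.8]), array([100.6,  66. ]), 81.3, 10285, np.float64(30.5))
  holder (array([580.1, -52. ,  28. ]), 1241)
  eraser (array([599.9,  94.7]), array([22.2, 51. ]), 82.3, 1925, np.float64(48.2))
shift [8.84, 5.37, -0.08] turn [-0.03, -0.02, 11.26] pos [598.4  95.2 187.2] w 0.6 F 0.0 [ 0.6 -0.7  0.2] t 13.8 j [ 0.04  0.04  1.7  -0.    1.41 -1.39]
```

Call:
jog_arm:
  targets:
    - [[8.8,5.4,0],[0,0,11.3],100]
    - [[8.8,5.4,0],[0,0,11.3],100]
    - [[8.8,5.4,0],[0,0,11.3],100]
    - [[8.8,5.4,0],[0,0,11.3],100]
    - [[8.8,5.4,0],[0,0,11.3],100]
    - [[8.8,5.4,0],[0,0,11.3],100]
    - [[8.8,5.4,0],[0,0,11.3],100]
    - [[8.8,5.4,0],[0,0,11.3],100]

```text
time: 14.8
tool_pos: [0.4009, 0.2608, 0.1876]
tool_rot: [-0.001, 0.728, 0.685, -0.002]
contact_force: [0.2, -0.0, 1.3]
gripper_width: 0.999
grasp_force: 0.0
```

```bash
python3 go.py 399.8 260.8 150 -8.6
```

```text
shift [0.0, -0.04, 1.5] turn [-0.03, 0.02, 0.64] pos [400.9 260.8 187.6] w 0.999 F 0.0 [ 0.2 -0.   1.3] t 14.8 j [ 0.42 -0.28  1.99 -0.    1.43  0.48]
```

Call:
jog_arm:
  targets:
    - [[0,0,0],[0,0,0.6],100]
    - [[0,0,0],[0,0,0.6],100]
    - [[0,0,0],[0,0,0.6],100]

```text
time: 15.18
tool_pos: [0.4016, 0.261, 0.1889]
tool_rot: [-0.0, 0.754, 0.657, -0.001]
contact_force: [-0.0, -0.9, 0.5]
gripper_width: 0.998
grasp_force: 0.0
```

```bash
python3 go.py 399.8 260.8 35 -8.6; python3 chk.py | grep -A9 wrist | grep bottle
```

```text
shift [-0.01, -0.06, 6.16] turn [-0.01, 0.01, 0.09] pos [401.6 261.  188.9] w 0.998 F 0.0 [-0.  -0.9  0.5] t 15.2 j [ 0.42 -0.28  1.99  0.    1.43  0.56]
  bottle (array([400.3, 259.4,  17. ]), 469)
```

Call:
jog_arm:
  targets:
    - [[-0.02,-0.06,2.5],[0,0,0.09],100]
    - [[-0.02,-0.06,4.5],[0,0,0.09],100]
    - [[-0.02,-0.06,5.5],[0,0,0.09],100]
    - [[-0.02,-0.06,5.9],[0,0,0.09],100]
    - [[-0.02,-0.06,6],[0,0,0.09],100]
    - [[-0.02,-0.06,6],[0,0,0.09],100]
    - [[-0.02,-0.06,6],[0,0,0.09],100]

```text
time: 16.2
tool_pos: [0.4016, 0.2614, 0.0416]
tool_rot: [0.0, 0.759, 0.652, 0.001]
contact_force: [0.7, -0.1, 0.4]
gripper_width: 1.0
grasp_force: 0.0
```

```bash
python3 go.py 400 260.3 35 -8.6
```

```text
shift [-0.05, -0.06, 0.26] turn [0.02, -0.01, -0.01] pos [401.6 261.4  41.6] w 1.0 F 0.0 [ 0.7 -0.1  0.4] t 16.2 j [ 0.42 -0.1   2.1  -0.    1.14  0.57]
```

Call:
jog_arm:
  targets:
    - [[-0.04,-0.05,0.2],[0,0,0],60]
    - [[-0.04,-0.05,0.2],[0,0,0],50]
    - [[-0.04,-0.05,0.2],[0,0,0],25]
    - [[-0.04,-0.05,0.2],[0,0,0],25]
    - [[-0.04,-0.05,0.2],[0,0,0],25]
    - [[-0.04,-0.05,0.2],[0,0,0],25]

```text
time: 16.95
tool_pos: [0.3995, 0.2603, 0.0354]
tool_rot: [0.0, 0.759, 0.651, 0.0]
contact_force: [0.7, -0.4, 2.1]
gripper_width: 0.36
grasp_force: 59.4
```

```bash
python3 go.py 590.3 21.7 120 -8.6
```

```text
shift [-8.28, 8.99, -3.38] turn [0.0, -0.0, -0.01] pos [399.5 260.3  35.4] w 0.36 F 59.4 [ 0.7 -0.4  2.1] t 16.9 j [ 0.42 -0.09  2.11 -0.    1.13  0.57]
```

Call:
jog_arm:
  targets:
    - [[0,0,-2],[0,0,0],25]
    - [[0,0,-3.8],[0,0,0],25]
    - [[-8.3,9,-3.8],[0,0,0],25]
    - [[-8.3,9,-3.8],[0,0,0],25]
    - [[-8.3,9,-3.8],[0,0,0],25]
    - [[-8.3,9,-3.8],[0,0,0],25]
    - [[-8.3,9,-3.8],[0,0,0],25]
    - [[-8.3,9,-3.8],[0,0,0],25]

```text
time: 17.95
tool_pos: [0.5917, 0.018, 0.1297]
tool_rot: [0.0, 0.76, 0.65, -0.0]
contact_force: [-0.2, 0.7, -0.3]
gripper_width: 0.358
grasp_force: 59.7
```

Call:
jog_arm:
  targets:
    - [[0,0,0],[0,0,0],25]
    - [[0,0,0],[0,0,0],25]
    - [[0,0,0],[0,0,0],25]

```text
time: 18.32
tool_pos: [0.5896, 0.0221, 0.1301]
tool_rot: [-0.0, 0.758, 0.652, -0.0]
contact_force: [-0.3, -0.2, -0.8]
gripper_width: 0.356
grasp_force: 59.7
```

```bash
python3 go.py 590.2 21.6 44 -8.6; python3 - <<'E'
from meas import *
for n in("scene","side"):
    P,C=shot(n)
    Q=box(P,.59,.022,.03,.06,.2); print(n,np.percentile(Q[:,2],[.5,2]),circ(box(P,.59,.022,.03,.1,.118)))
E
```

```text
shift [-0.02, 0.03, 3.44] turn [-0.0, -0.0, -0.0] pos [589.6  22.1 130.1] w 0.356 F 59.7 [-0.3 -0.2 -0.8] t 18.3 j [-0.09  0.05  1.79  0.    1.3   0.06]
scene [0.09803041 0.10003099] (array([590.2,  23.8,  16.7]), 96)
side [0.09781133 0.10128564] (array([588.6,  21.8,  17. ]), 97)
```

Call:
jog_arm:
  targets:
    - [[-0.02,0.03,2],[0,0,0],25]
    - [[-0.02,0.03,3],[0,0,0],25]
    - [[-0.02,0.03,3.2],[0,0,0],25]
    - [[-0.02,0.03,3.2],[0,0,0],25]
    - [[-0.02,0.03,3.2],[0,0,0],25]
    - [[-0.02,0.03,3.2],[0,0,0],25]

```text
time: 19.18
tool_pos: [0.5919, 0.0204, 0.0517]
tool_rot: [0.001, 0.759, 0.652, 0.001]
contact_force: [-0.0, 0.4, -0.5]
gripper_width: 0.356
grasp_force: 59.7
```

```bash
python3 go.py 590.2 21.6 43.4 -8.6
```

```text
shift [0.04, -0.08, 0.33] turn [0.02, -0.0, -0.01] pos [591.9  20.4  51.7] w 0.356 F 59.7 [-0.   0.4 -0.5] t 19.2 j [-0.09  0.15  1.83 -0.    1.16  0.06]
```

Call:
jog_arm:
  targets:
    - [[0.04,-0.06,0.15],[0,0,0],25]
    - [[0.04,-0.06,0.22],[0,0,0],25]
    - [[0.04,-0.06,0.28],[0,0,0],25]
    - [[0.04,-0.06,0.28],[0,0,0],25]

```text
time: 19.68
tool_pos: [0.5896, 0.0217, 0.0434]
tool_rot: [-0.0, 0.759, 0.651, -0.0]
contact_force: [-1.9, -0.5, 3.1]
gripper_width: 0.354
grasp_force: 59.9
```

```bash
python3 go.py 590.2 21.6 43.4 -8.6
```

```text
shift [0.0, 0.02, 0.0] turn [-0.0, -0.0, -0.01] pos [589.6  21.7  43.4] w 0.354 F 59.9 [-1.9 -0.5  3.1] t 19.7 j [-0.09  0.16  1.83  0.    1.15  0.06]
```

Call:
jog_arm:
  targets:
    - [[0,0,0],[0,0,0],60]
    - [[0,0,0],[0,0,0],80]
    - [[0,0,0],[0,0,0],80]
    - [[0,0,0],[0,0,0],80]
    - [[0,0,-2],[0,0,0],80]
    - [[0,0,-4],[0,0,0],100]
    - [[0,0,-6],[0,0,0],100]
    - [[0,0,-6],[0,0,0],100]

```text
time: 20.68
tool_pos: [0.5928, 0.0214, 0.1996]
tool_rot: [0.004, 0.759, 0.652, 0.004]
contact_force: [-0.0, 1.0, -0.2]
gripper_width: 1.003
grasp_force: 0.0
```

```bash
sed -i 's/"bottle",(.4,.26,.04,.015,.055)/"bottle",(.59,.022,.03,.025,.065)/' chk.py; python3 chk.py; python3 go.py 460 -181.7 190 -8.6
```

```text
scene
  block (array([596.8,  73.4]), array([89.4, 89.6]), 80.8, 473, np.float64(37.1))
  tin (array([623.7, 244. ]), array([103.4,  68.1]), 81.0, 904, np.float64(31.8))
  holder (array([579. , -51.9,  28.1]), 178)
  eraser (array([599.4,  94.8]), array([23. , 52.5]), 78.7, 196, np.float64(49.5))
  bottle (array([590.6,  23. ,  16.9]), 209)
  liner (array([ 460. , -181.6,   25.5]), 160)
side
  block (array([597.2,  75.2]), array([90.6, 90.7]), 81.5, 1130, np.float64(36.4))
  tin (array([623.6, 243.8]), array([99.9, 66.9]), 80.8, 2748, np.float64(31.2))
  holder (array([578.4, -51.6,  27.9]), 176)
  eraser (array([598.2,  95. ]), array([23.3, 51.4]), 78.5, 406, np.float64(49.0))
  bottle (array([589.1,  21.6,  16.6]), 192)
wrist
  block (array([599.2,  78. ]), array([82.8, 90.2]), 81.6, 5921, np.float64(35.5))
  holder (array([580.1, -52.2,  28. ]), 934)
  eraser (array([600. ,  94.4]), array([21.5, 51.8]), 81.5, 2363, np.float64(48.2))
  bottle (array([590.7,  21.3,  16.7]), 525)
shift [-8.82, -3.87, 0.09] turn [-0.01, 0.0, -0.01] pos [588.9  21.7 192. ] w 1.001 F 0.0 [-0.6  0.2 -0.7] t 20.8 j [-0.09 -0.    1.74 -0.    1.41  0.06]
```

Call:
jog_arm:
  targets:
    - [[-8.8,-3.9,0],[0,0,0],100]
    - [[-8.8,-3.9,0],[0,0,0],100]
    - [[-8.8,-3.9,0],[0,0,0],100]
    - [[-8.8,-3.9,0],[0,0,0],100]
    - [[-8.8,-3.9,0],[0,0,0],100]
    - [[-8.8,-3.9,0],[0,0,0],100]
    - [[-8.8,-3.9,0],[0,0,0],100]

```text
time: 21.7
tool_pos: [0.4602, -0.18, 0.1923]
tool_rot: [-0.001, 0.758, 0.652, -0.0]
contact_force: [0.3, 0.1, 0.4]
gripper_width: 1.0
grasp_force: 0.0
```

```bash
python3 go.py 460 -181.7 60 -8.6; python3 - <<'E'
from meas import *
P,C=shot("wrist"); print(circ(box(P,.46,-.18,.05,.084,.096)))
E
```

```text
shift [-0.07, 0.01, 5.29] turn [-0.01, -0.01, 0.0] pos [ 460.2 -180.   192.3] w 1.0 F 0.0 [0.3 0.1 0.4] t 21.7 j [-0.52 -0.24  1.95  0.    1.43 -0.37]
(array([ 461.1, -182.2,   25.4]), 1039)
```

Call:
jog_arm:
  targets:
    - [[-0.07,0.01,2],[0,0,0],100]
    - [[-0.07,0.01,4],[0,0,0],100]
    - [[-0.07,0.01,5.2],[0,0,0],100]
    - [[-0.07,0.01,5.4],[0,0,0],100]
    - [[-0.07,0.01,5.4],[0,0,0],100]
    - [[-0.07,0.01,5.4],[0,0,0],100]

```text
time: 22.5
tool_pos: [0.4614, -0.1834, 0.0602]
tool_rot: [0.002, 0.759, 0.652, 0.001]
contact_force: [0.3, -0.4, 0.6]
gripper_width: 0.996
grasp_force: 0.0
```

```bash
python3 go.py 460.4 -181.9 55 -8.6
```

```text
shift [0.05, -0.05, 0.21] turn [0.02, 0.01, -0.01] pos [ 461.4 -183.4   60.2] w 0.996 F 0.0 [ 0.3 -0.4  0.6] t 22.5 j [-0.53 -0.08  2.05  0.    1.17 -0.38]
```

Call:
jog_arm:
  targets:
    - [[0.04,-0.03,0.15],[0,0,0],80]
    - [[0.04,-0.03,0.15],[0,0,0],80]
    - [[0.04,-0.03,0.15],[0,0,0],50]
    - [[0.04,-0.03,0.15],[0,0,0],45]
    - [[0.04,-0.03,0.15],[0,0,0],45]
    - [[0.04,-0.03,0.15],[0,0,0],45]

```text
time: 23.25
tool_pos: [0.4598, -0.1821, 0.055]
tool_rot: [0.001, 0.759, 0.651, 0.0]
contact_force: [-0.4, 0.3, 4.4]
gripper_width: 0.598
grasp_force: 62.5
```

```bash
python3 go.py 579.2 -52 170 -8.6
```

```text
shift [5.86, 3.94, -4.6] turn [0.01, 0.0, -0.01] pos [ 459.8 -182.1   55. ] w 0.598 F 62.5 [-0.4  0.3  4.4] t 23.2 j [-0.53 -0.08  2.06 -0.    1.16 -0.38]
```

Call:
jog_arm:
  targets:
    - [[0,0,-2],[0,0,0],45]
    - [[0,0,-3.4],[0,0,0],45]
    - [[5.86,3.94,-3.6],[0,0,0],45]
    - [[5.86,3.94,-3.6],[0,0,0],45]
    - [[5.86,3.94,-3.6],[0,0,0],45]
    - [[5.86,3.94,-3.6],[0,0,0],45]
    - [[5.86,3.94,-3.6],[0,0,0],45]
    - [[5.86,3.94,-3.6],[0,0,0],45]

```text
time: 24.25
tool_pos: [0.5779, -0.0527, 0.1438]
tool_rot: [-0.0, 0.759, 0.651, -0.0]
contact_force: [0.9, -0.1, -0.7]
gripper_width: 0.599
grasp_force: 62.8
```

Call:
jog_arm:
  targets:
    - [[0,0,0],[0,0,0],45]
    - [[0,0,0],[0,0,0],45]
    - [[0,0,0],[0,0,0],45]

```text
time: 24.62
tool_pos: [0.5787, -0.0521, 0.1445]
tool_rot: [0.0, 0.759, 0.651, 0.0]
contact_force: [1.1, 0.2, -0.4]
gripper_width: 0.595
grasp_force: 62.8
```

```bash
python3 go.py 579.2 -52 115 -8.6; python3 - <<'E'
from meas import *
for n in("scene","side"):
    P,C=shot(n)
    print(n,"rim",circ(box(P,.58,-.052,.04,.168,.182)),"liner body r(z)~",circ(box(P,.58,-.052,.04,.095,.12)),"low",np.percentile(box(P,.58,-.052,.04,.07,.2)[:,2],1))
    print(" holder",circ(box(P,.58,-.052,.06,.054,.062)))
    cv2.imwrite(f"pics/l_{n}.png",grab_frame(n)[0][150:350,200:500,::-1] if n=="scene" else grab_frame(n)[0][120:340,130:430,::-1])
E
```

```text
shift [0.01, 0.02, 1.18] turn [0.0, 0.0, -0.02] pos [578.7 -52.1 144.5] w 0.595 F 62.8 [ 1.1  0.2 -0.4] t 24.6 j [-0.22  0.02  1.8  -0.    1.33 -0.07]
scene rim (array([576.5, -50.6,  26.8]), 238) liner body r(z)~ (array([580. , -51.2,  21.4]), 151) low 0.09344197772246943
 holder (array([579. , -51.8,  28.3]), 126)
side rim (array([578.3, -52.7,  26.5]), 279) liner body r(z)~ (array([578.5, -52. ,  20.6]), 213) low 0.0934009681889024
 holder (array([578.5, -51.9,  28.1]), 149)
```

Call:
jog_arm:
  targets:
    - [[0.01,0.02,1],[0,0,0],45]
    - [[0.01,0.02,1.8],[0,0,0],45]
    - [[0.01,0.02,2],[0,0,0],45]
    - [[0.01,0.02,2],[0,0,0],45]
    - [[0.01,0.02,2],[0,0,0],45]

```text
time: 25.45
tool_pos: [0.5801, -0.0518, 0.0954]
tool_rot: [0.001, 0.759, 0.651, 0.0]
contact_force: [-0.6, 0.5, -0.4]
gripper_width: 0.595
grasp_force: 62.8
```

```bash
python3 go.py 579.2 -52 69 -8.6
```

```text
shift [-0.01, -0.04, 1.06] turn [0.01, 0.0, -0.01] pos [580.1 -51.8  95.4] w 0.595 F 62.8 [-0.6  0.5 -0.4] t 25.4 j [-0.22  0.07  1.83 -0.    1.24 -0.07]
```

Call:
jog_arm:
  targets:
    - [[0,-0.03,0.3],[0,0,0],45]
    - [[0,-0.03,0.6],[0,0,0],45]
    - [[0,-0.03,0.8],[0,0,0],45]
    - [[0,-0.03,0.8],[0,0,0],45]
    - [[0,-0.03,0.8],[0,0,0],45]

```text
time: 26.08
tool_pos: [0.5788, -0.0516, 0.0745]
tool_rot: [0.0, 0.759, 0.651, 0.0]
contact_force: [-0.5, 0.1, -0.6]
gripper_width: 0.596
grasp_force: 62.8
```

```bash
python3 go.py 579.2 -52 69 -8.6
```

```text
shift [-0.01, 0.02, 0.22] turn [0.0, 0.0, -0.01] pos [578.8 -51.6  74.5] w 0.596 F 62.8 [-0.5  0.1 -0.6] t 26.1 j [-0.22  0.1   1.84 -0.    1.2  -0.07]
```

Call:
jog_arm:
  targets:
    - [[0,0.02,0.1],[0,0,0],45]
    - [[0,0.02,0.18],[0,0,0],45]
    - [[0,0.02,0.24],[0,0,0],45]
    - [[0,0.02,0.24],[0,0,0],45]
    - [[0,0.02,0.24],[0,0,0],45]

```text
time: 26.7
tool_pos: [0.5793, -0.0516, 0.069]
tool_rot: [0.0, 0.759, 0.652, 0.0]
contact_force: [-1.6, -0.7, 5.1]
gripper_width: 0.596
grasp_force: 63.1
```

```bash
python3 go.py 579.2 -52 69 -8.6
```

```text
shift [-0.01, -0.0, 0.0] turn [0.0, 0.0, -0.01] pos [579.3 -51.6  69. ] w 0.596 F 63.1 [-1.6 -0.7  5.1] t 26.7 j [-0.22  0.11  1.84 -0.    1.19 -0.07]
```

Call:
jog_arm:
  targets:
    - [[0,0,0],[0,0,0],85]
    - [[0,0,0],[0,0,0],85]
    - [[0,0,0],[0,0,0],85]
    - [[0,0,0],[0,0,0],85]
    - [[0,0,-2],[0,0,0],85]
    - [[0,0,-4],[0,0,0],85]
    - [[0,0,-6],[0,0,0],100]
    - [[0,0,-6],[0,0,0],100]

```text
time: 27.7
tool_pos: [0.5821, -0.0523, 0.2248]
tool_rot: [0.004, 0.759, 0.651, 0.003]
contact_force: [0.2, 0.3, 0.4]
gripper_width: 1.002
grasp_force: 0.0
```

Call:
jog_arm:
  targets:
    - [[0,-6,-6],[0,0,0],100]
    - [[0,-6,-6],[0,0,0],100]
    - [[0,-6,-6],[0,0,0],100]
    - [[0,-6,-6],[0,0,0],100]
    - [[0,-6,-6],[0,0,0],100]

```text
time: 28.32
tool_pos: [0.4309, -0.0289, 0.3696]
tool_rot: [0.002, 0.759, 0.651, 0.001]
contact_force: [1.0, 0.1, -0.8]
gripper_width: 1.0
grasp_force: 0.0
```

```bash
sed -i 's/("liner".*circ))/("liner",(.58,-.052,.04,.098,.11),circ))/' chk.py; python3 chk.py; python3 - <<'E'
from meas import *
A=[shot(n) for n in("scene","side")]; print([np.percentile(box(P,.579,-.052,.032,.07,.2)[:,2],99) for P,_ in A])
a=grab_frame("scene")[0][130:310,240:480];b=grab_frame("side")[0][190:450,190:420]
a=cv2.resize(a,None,fx=1.65,fy=1.65);b=cv2.resize(b,None,fx=1.65,fy=1.65);h=max(len(a),len(b))
im=np.hstack([np.pad(i,((0,h-len(i)),(0,0),(0,0))) for i in(a,b)]);cv2.imwrite("pics/end.png",im[...,::-1])
E
```

```text
scene
  block (array([596.3,  73.5]), array([89.9, 90.3]), 79.4, 474, np.float64(37.0))
  tin (array([624.1, 244.7]), array([105.5,  67.5]), 80.6, 822, np.float64(32.1))
  holder (array([577.9, -52.8,  25.9]), 195)
  eraser (array([598.4,  93.9]), array([24.5, 51.5]), 78.5, 206, np.float64(49.6))
  bottle (array([590.4,  23. ,  16.5]), 209)
  liner (array([579.9, -51.6,  25.4]), 170)
side
  block (array([597.3,  75. ]), array([90.7, 90.1]), 81.8, 1137, np.float64(36.4))
  tin (array([622.6, 243.8]), array([100. ,  66.7]), 81.3, 2753, np.float64(31.1))
  holder (array([579.3, -49.2,  25. ]), 227)
  eraser (array([598.5,  94.7]), array([22.7, 51.5]), 80.3, 407, np.float64(49.2))
  bottle (array([588.8,  21.3,  16.8]), 196)
  liner (array([579.5, -51.6,  25.6]), 210)
wrist
  block (array([601.5,  94.7]), array([48.5, 90.9]), 81.4, 2915, np.float64(35.7))
  holder (array([577.2, -50.5,  25.4]), 458)
  eraser (array([599.5,  94.4]), array([22.2, 51.6]), 81.7, 1122, np.float64(48.3))
  bottle (array([590.2,  21.6,  16.4]), 344)
  liner (array([580.4, -52. ,  25.5]), 478)
[np.float64(0.10679388596202888), np.float64(0.10655168728849641)]
```

View pics/end.png

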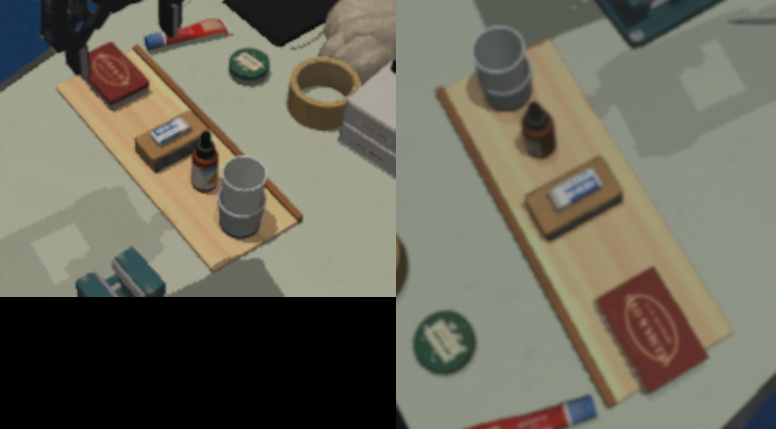

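The final picture shows the block across the board's middle with the eraser on top (about 2 mm off centre lengthwise). The bottle stands upright at (204,165) in the left view, and the liner sits in the holder at (242,195), with its rim at the nested height. The gripper is clear of everything, so I'm handing in.

```bash
python3 -c "
from plant import *
print(job_done())"
```

```text
the job is handed in; nothing more can be done
None
```

I handed the job in at about 29 s: the block, eraser, bottle and liner were placed in the order asked, each measuring within about 2 mm of its target, with the liner fully seated in the holder under about 5 N; no verdict came back.

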